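# Clamp the lidded praline tray

### The arm

A 6-joint arm with a two-finger parallel gripper is mounted at the origin on the work surface. World frame = base frame: x ahead of the robot, y to its left, z up, the work surface at z = 0. Lengths are in m, angles in rad, forces in N, time in s.
With the tool pointing down it reaches from about 0.35 to 0.975 m from the base axis. Payload 4.9 kg.
Tool frame: the origin (TCP) lies between the finger pads; the fingertips stand ctrl.tcp_to_tips ahead of it and the grasp point (between the pads) lies 5 mm behind it (ctrl.tcp_to_tips is the distance from the TCP to the fingertips, in m); z points along the fingers, y is the direction in which the jaws open and shut (so a half turn about z gives the same grasp; the last joint's range is limited). The gripper opens to 85 mm and grips with 20 to 120 N. Pads are 22 mm wide; open, the fingers measure 114 mm over their backs; the gripper's body (76 mm by 85 mm) begins 54 mm behind the grasp point. The pads swing forward as they close: fully open they stand 13 mm farther back than shut.
Start: joints at [-1.237, 0.053, 1.613, -0, 1.476, -0.119], TCP at [0.273, -0.562, 0.245] pointing down, gripper open.
Joint ranges: [-3.01, 3.01], [-1.01, 2.22], [0.06, 2.58], [-1.02, 4.17], [0.09, 2.62], [-3.14, 3.14]. Speed limits (rad/s): [2.57, 2.57, 3.14, 3.14, 3.14, 3.14].

### API

Orientations are given as a rotation vector (axis times angle).
In Python, from plant import read_state, capture, ctrl gives the robot as it stands.
- The arm moves only by the shell command python3 -m inch 'ROWS' [FORCE]. ROWS is JSON, a list of rows, each an object of numbers: "tx", "ty", "tz": the shift along the world's x, y, z in units of 50 mm (1.0 is 50 mm); "rx", "ry", "rz": the turn, a rotation vector about the world's x, y, z in units of 8 degrees (1.0 is 8 degrees); "grip": the closure, from -1 (fully open) to 1 (shut). A call has 1 to 12 rows; each row is the pose to reach, as a shift and turn from the pose commanded when the call began; what a row does not reach only later rows make up. A row lasts 1/8 s, in which the tool goes at most 62.5 mm and 10.7 degrees, less where a joint would pass 70% of its speed; a pose out of reach is approached as far as the arm can. A call with a gripper value outside its range is refused whole. The fingers move at their own pace and stop on an object; FORCE is the grip in N (left out, the last holds). Time passes only in rows, so rows that repeat a pose let the fingers close. It gives the time, the measured TCP pose, the force and the opening at its end, in the units of the state.
- read_state(): the state, without advancing time (a new reading comes with each control period).
- capture(name): name is "side" or "top" or "wrist"; returns a dict with "frame" (480x640x3 uint8, red, green, blue), "K" (3x3 intrinsics, pixels), "extrinsics" (4x4, takes a point from world to camera coordinates); the wrist camera has in their place "T_tool_cam" (4x4, takes a point from camera to tool coordinates, whose origin is the TCP and whose axes are the flange's). Camera axes: x right, y up, looking along -z (the intrinsics and any distortion apply to the point x, -y, -z); pixel columns grow to the right and rows downward; lengths in m; the calibration is good to about 2 mm. A picture is of the moment at which its call begins: read the wrist's pose just before it. There is no depth.
- ctrl.job_done(): hands the job in, once; it reports no verdict.
The state is a dict: "t": time; "joint_pos": joint angles; "joint_vel": joint speeds; "effort": joint torques, N m; "tool_pos": TCP position; "orientation": TCP orientation; "ft_force": force on the tool from outside, world axes, zero at the start; "torque": the same for the moment, N m; "finger_gap": finger opening in m.
Only numpy, scipy, OpenCV 4.12 (cv2) and the standard library are available. Lean on these libraries where they do the work, as an engineer would, in place of code of your own. Each camera call takes 0.05 s, during which the arm holds its last target.

### The job

Clamp the lidded tray of pralines for transport: push the open clamp strap round sideways with a finger until it lies across the lid against its stop, and only then push the cam lever on the strap's end all the way down. Do not lift or shift the tray, and leave the jar, the tin and the gift carton standing where they are.

Things in the scene. Friction and masses are not known exactly. Their poses are not given: they have to be found in the camera images.
- board: Plywood board fixed to the table, 220 (x) by 330 (y) by 18 mm; origin at the centre of its underside, z up; place and yaw vary. The tray stands on it. 125 mm towards +y is the round pivot post, its 28 mm head reaching 126 mm above the table; 125 mm towards -y a keeper block (56 by 30 mm, 98 mm high) with an 8 mm stop lug (top 124 mm) on its -x side.
- pivot (a point): The strap's vertical pivot axis, on top of the board's +y post, at half the strap's height (109 mm above the table).
- keeper (a point): Centre of the top of the keeper block, 98 mm above the table, where the strap's free end must come to lie.
- strap (a joint): Level aluminium clamp strap, 36 mm wide, 101 to 117 mm above the table, 272 mm from pivot axis to end, turning about the upright pivot. 0 = fully open, 1.35 = across the lid along the board's -y, at its stop; growing is clockwise from above. It points to board yaw - 1.571 + (1.35 - value) rad. Starts open on the board's +x side (0 to 0.45), stays where left; about 2 N at the push point moves it.
- strap_push (a point): Point on the strap's centre line, at half its height, 115 mm from the pivot axis: push the strap's side (18 mm from this point) here, on the side facing away from the keeper. Over the tray a fingertip has 16 mm between the lid top (93 mm above the table) and this point's height (109 mm).
- lever (a joint): Cam lever on the strap's free end, moving with the strap. 0 = raised, leaning 1.0 rad above level towards the pivot; 1.0 = fully down, level above the strap. It starts raised (0 to 0.2) and stays wherever it is left. Pushing straight down 45 mm along it takes about 4 to 7 N.
- lever_hinge (a point): Centre of the lever's level hinge pin, 250 mm from the pivot axis along the strap, 135 mm above the table. Two steel cheeks beside it (30 mm along the strap, 36 mm over both) reach 142 mm. The lever runs from here towards the pivot, 95 mm long; its outer 52 mm is a black plate 26 mm wide and 11 mm thick.
- lever_press (a point): Point on the lever's upper face, 45 mm from the hinge pin, at its middle. With the lever down it lies 142 mm above the table.
- tray: White tray of wrapped pralines closed by a clear lid, 170 by 190 mm, 75 mm high, about 0.8 kg, loose on the board between low corner guides; origin at the centre of its underside, lid top 93 mm above the table.
- jar: Loose jar with steel cap, 56 mm across, 75 mm high, near the board; origin at the centre of its underside.
- tin: Loose plain metal tin, 68 mm across, 50 mm high, near the board; origin at the centre of its underside.
- gift: Loose small carton with a paper band, 50 by 50 by 45 mm, near the board; origin at the centre of its underside.
There are look-alikes about, which are no part of the job. What is shaped like the gift but blue is not meant. What is shaped like the tin but orange is not meant.

How it is judged:
By the outcome, as a careful person would: the job done as asked, in the order asked, and still so for the second after the job is handed in, with the robot touching nothing.
It also fails if it takes over 53 s, if anything falls off the work surface, if the arm or the gripper's body presses on something with over 40 N, if the wrist force passes 120 N, or if a joint passes its speed limit or range.

## Working session

There is one attempt and no reset: what is moved stays moved. The work goes in short steps, Python scripts to look and compute and a shell command to move; the robot and the scene stay as the last step left them, time stands still between calls to the robot, and variables do not carry over. Pictures are saved under pics/ and viewed, and the job is handed in when it is done.

```bash
ls; mkdir -p pics; python3 - <<'E'
from plant import read_state, capture, ctrl
import cv2,json,pickle
s=read_state();print(s['t'],s['tool_pos'],s['orientation'],s['finger_gap'],ctrl.tcp_to_tips)
for n in("side","top"):
    c=capture(n);cv2.imwrite(f"pics/{n}0.png",c["frame"][:,:,::-1]);pickle.dump(c,open(f"{n}0.pkl","wb"));print(n,{k:v for k,v in c.items() if k!='frame'})
E
```

```text
pics
0.0 [ 0.27322111 -0.56146548  0.2440464 ] [-3.05944112e+00 -7.04704558e-01  3.51583245e-04] 0.0858872356547321 0.014
side {'K': array([[545.86455899,   0.        , 314.33483519],
       [  0.        , 545.86455899, 245.92457905],
       [  0.        ,   0.        ,   1.        ]]), 'extrinsics': array([[-0.81788802, -0.57520528,  0.01407385,  0.48233475],
       [ 0.34051543, -0.46417458,  0.81767427, -0.28661199],
       [-0.46379783,  0.67355835,  0.5755091 , -0.93969868],
       [ 0.        ,  0.        ,  0.        ,  1.        ]])}
top {'K': array([[587.80905379,   0.        , 313.1765997 ],
       [  0.        , 587.80905379, 245.70014527],
       [  0.        ,   0.        ,   1.        ]]), 'extrinsics': array([[-0.02940495, -0.99956622,  0.0016506 ,  0.03123567],
       [ 0.9839547 , -0.02865489,  0.17610236, -0.58151651],
       [-0.17597867,  0.0068024 ,  0.98437048, -1.17228106],
       [ 0.        ,  0.        ,  0.        ,  1.        ]])}
```

View pics/top0.png

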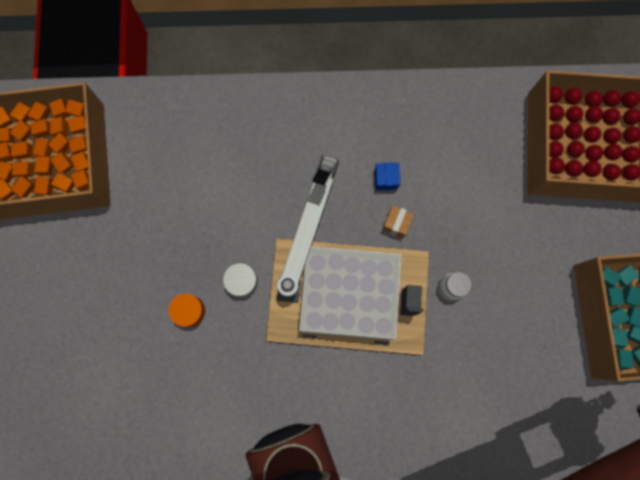

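View pics/side0.png

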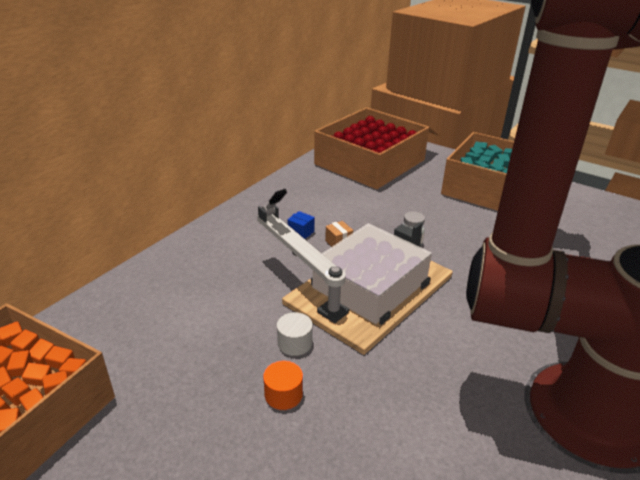

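The top view shows the pivot head near (288,285), the strap running up to the lever near (326,165), the keeper near (412,298), the jar at (455,286), the gift at (399,222) and the tin at (240,280). I'll enlarge it to refine these.

```bash
python3 - <<'E'
import cv2
f=cv2.imread("pics/top0.png")
cv2.imwrite("pics/top0c.png",cv2.resize(f[140:365,220:480],None,fx=3,fy=3,interpolation=cv2.INTER_CUBIC)[:600,:])
cv2.imwrite("pics/top0c2.png",cv2.resize(f[140:365,260:480],(0,0),fx=2.6,fy=2.6,interpolation=cv2.INTER_CUBIC))
E
```

```text
(no output)
```

View pics/top0c2.png

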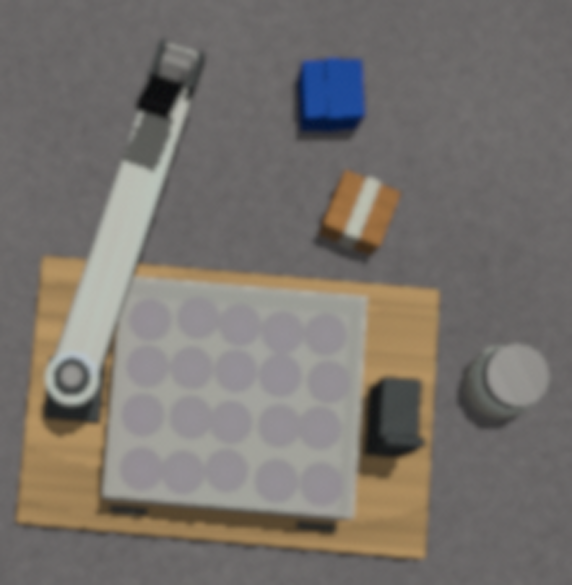

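The crop gives board corners (41,257), (438,289), (424,557) and (17,522), the pivot head at (71,376), and the keeper top near (400,412). The gift is at (362,208) and the jar cap at (517,376).

```bash
cat > h.py <<'E'
import numpy as np,pickle,cv2
def ray(c,uv,z):
    K=c['K'];E=c['extrinsics'];d=np.array([(uv[0]-K[0,2])/K[0,0],-(uv[1]-K[1,2])/K[1,1],-1.])
    R=E[:3,:3];o=-R.T@E[:3,3];w=R.T@d;return o+w*(z-o[2])/w[2]
def proj(c,p):
    K=c['K'];E=c['extrinsics'];q=E[:3,:3]@np.array(p)+E[:3,3]
    return np.array([K[0,2]+K[0,0]*q[0]/-q[2],K[1,2]+K[1,1]*q[1]/q[2]])
E
python3 - <<'E'
from h import *
c=pickle.load(open('top0.pkl','rb'))
f=lambda u,v,z:ray(c,(u/2.6+260,v/2.6+140),z)
B=[f(*p,.018) for p in((41,257),(438,289),(424,557),(17,522))]
print(np.round(B,4)); ctr=np.mean(B,0);print(ctr)
e=(B[0]+B[3]-B[1]-B[2]);yaw=np.arctan2(-e[0],e[1]);print('yaw',yaw)
e=(B[0]+B[1]-B[2]-B[3]);print('yaw2',np.arctan2(e[1],e[0]))
pv=f(71,376,.126);print('pivot',pv, 'exp',ctr[:2]+.125*np.array([-np.sin(yaw),np.cos(yaw)]))
for n,p in dict(keeper=(401,412,.098),gift=(365,205,.045),jar=(517,376,.075),blue=(332,90,.045),tin=((240-260)*2.6,(278-140)*2.6,.05),strapmid=(110,257,.117),cheek=(180,62,.142)).items():
    q=f(*p);print(n,q, 'dir',np.arctan2(*(q-pv)[[1,0]]),np.hypot(*(q-pv)[:2]))
E
```

```text
[[ 0.6054  0.0937  0.018 ]
 [ 0.5692 -0.232   0.018 ]
 [ 0.3532 -0.207   0.018 ]
 [ 0.3902  0.1168  0.018 ]]
[ 0.47950985 -0.05709326  0.018     ]
yaw -0.11244337354313319
yaw2 -0.11114503150927107
pivot [0.49404729 0.0668839  0.126     ] exp [0.49353567 0.06711735]
keeper [ 0.46249978 -0.18143569  0.098     ] dir -1.6971633696398143 0.25031553499559855
gift [ 0.63556834 -0.17156919  0.045     ] dir -1.035172630451386 0.27728701229915237
jar [ 0.48967107 -0.27719799  0.075     ] dir -1.5835141944725624 0.34410971886568953
blue [ 0.73319983 -0.1497935   0.045     ] dir -0.7361321002079106 0.32271200320112237
tin [0.51916207 0.16716737 0.05      ] dir 1.3254055879009827 0.10338049267436003
strapmid [0.58484264 0.03569208 0.117     ] dir -0.3309081046494264 0.09600377804115426
cheek [ 0.72925946 -0.0216918   0.142     ] dir -0.36015330801692513 0.25133726504087117
```

```bash
python3 -m inch '[{"tz":1.2,"grip":1},{"tx":1,"ty":1.8,"tz":1.2,"rz":1,"grip":1},{"tx":2,"ty":3.6,"tz":1.2,"rz":2,"grip":1},{"tx":3,"ty":5.5,"tz":1.2,"rz":3,"grip":1},{"tx":4,"ty":7.3,"tz":1.2,"rz":4,"grip":1},{"tx":5,"ty":9.1,"tz":1.2,"rz":5,"grip":1},{"tx":6,"ty":11,"tz":1.2,"rz":5.5,"grip":1},{"tx":6.85,"ty":12.55,"tz":1.2,"rz":5.5,"grip":1},{"tx":6.85,"ty":12.55,"tz":1.2,"rz":5.5,"grip":1},{"tx":6.85,"ty":12.55,"tz":1.2,"rz":5.5,"grip":1},{"tx":6.85,"ty":12.55,"tz":1.2,"rz":5.5,"grip":1},{"tx":6.85,"ty":12.55,"tz":1.2,"rz":5.5,"grip":1}]' 40
python3 - <<'E'
from plant import read_state, capture, ctrl
import cv2,pickle
s=read_state();print(s['t'],s['tool_pos'],s['orientation'],s['finger_gap'],s['joint_pos'],s['ft_force'])
for n in("wrist","top"):
    c=capture(n);cv2.imwrite(f"pics/{n}1.png",c["frame"][:,:,::-1]);pickle.dump(c,open(f"{n}1.pkl","wb"))
    if n=="wrist":print(c["T_tool_cam"])
E
```

```text
0.1 [ 0.2732502  -0.56149476  0.24416479] [-3.05956535e+00 -7.04760855e-01  2.66883282e-04] 0.08535656615985271 [-1.23700787e+00  5.33162304e-02  1.61416575e+00  3.54982386e-05
  1.47602458e+00 -1.19010270e-01] [ 0.42114302 -0.62030494 -0.66189249]
[[ 4.18318874e-04  9.63209323e-01  2.68751976e-01  6.77897228e-02]
 [ 9.99998753e-01 -8.12188043e-04  1.35436676e-03  1.43599030e-05]
 [ 1.52281583e-03  2.68751074e-01 -9.63208462e-01 -1.27566873e-01]
 [ 0.00000000e+00  0.00000000e+00  0.00000000e+00  1.00000000e+00]]validation failed for argument at $[0]...
```

```bash
ls pics
```

```text
side0.png
top0.png
top0c.png
top0c2.png
top1.png
wrist1.png
```

```bash
python3 -m inch '[{"tx":0,"ty":0,"tz":1.2,"rx":0,"ry":0,"rz":0,"grip":1}]' 40; python3 -m inch --help; python3 -c "
from plant import read_state;print(read_state()['t'])"
```

```text
t: 0.32
tool_pos: [0.2723, -0.559, 0.298]
orientation: [-3.047, -0.702, 0.002]
ft_force: [1.1, -0.3, -0.6]
finger_gap: 0.0699
0.325invalid input: not JSON, or not a number
```

```bash
python3 -m inch '[{"tx":1,"ty":1.8,"tz":0,"rx":0,"ry":0,"rz":1,"grip":1},{"tx":2,"ty":3.6,"tz":0,"rx":0,"ry":0,"rz":2,"grip":1},{"tx":3,"ty":5.5,"tz":0,"rx":0,"ry":0,"rz":3,"grip":1},{"tx":4,"ty":7.3,"tz":0,"rx":0,"ry":0,"rz":4,"grip":1},{"tx":5,"ty":9.1,"tz":0,"rx":0,"ry":0,"rz":5,"grip":1},{"tx":6,"ty":11,"tz":0,"rx":0,"ry":0,"rz":5.5,"grip":1},{"tx":6.85,"ty":12.55,"tz":0,"rx":0,"ry":0,"rz":5.5,"grip":1},{"tx":6.85,"ty":12.55,"tz":0,"rx":0,"ry":0,"rz":5.5,"grip":1},{"tx":6.85,"ty":12.55,"tz":0,"rx":0,"ry":0,"rz":5.5,"grip":1},{"tx":6.85,"ty":12.55,"tz":0,"rx":0,"ry":0,"rz":5.5,"grip":1},{"tx":6.85,"ty":12.55,"tz":0,"rx":0,"ry":0,"rz":5.5,"grip":1},{"tx":6.85,"ty":12.55,"tz":0,"rx":0,"ry":0,"rz":5.5,"grip":1}]' 40
cat > snap.py <<'E'
import sys
from plant import read_state, capture, ctrl
import cv2,pickle,numpy as np
from scipy.spatial.transform import Rotation as R
s=read_state();m=R.from_rotvec(s['orientation']).as_matrix();print(round(s['t'],2),np.round(s['tool_pos'],4),'xyaw',np.arctan2(m[1,0],m[0,0]).round(3),'z',m[:,2].round(3),s['finger_gap'].__round__(4),np.round(s['joint_pos'],2),np.round(s['ft_force'],1))
k=sys.argv[1]
for n in sys.argv[2:]:
    c=capture(n);cv2.imwrite(f"pics/{n}{k}.png",c["frame"][:,:,::-1]);pickle.dump(c,open(f"{n}{k}.pkl","wb"))
E
python3 snap.py 2 wrist top side
```

```text
t: 1.82
tool_pos: [0.6166, 0.0685, 0.3047]
orientation: [-2.571, -1.804, 0.001]
ft_force: [-0.6, -1.3, -0.3]
finger_gap: 0.0001
1.82 [0.6166 0.0685 0.3047] xyaw 1.224 z [-0.001  0.    -1.   ] 0.0001 [-0.01  0.01  1.55  0.    1.57  0.34] [-0.6 -1.3 -0.3]
```

View pics/wrist2.png

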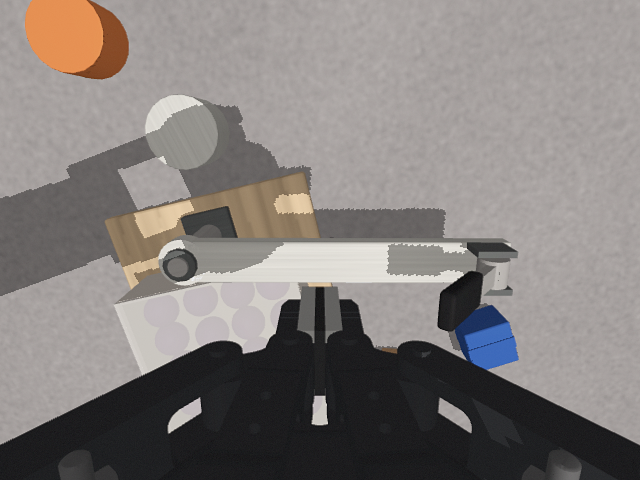

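View pics/side2.png

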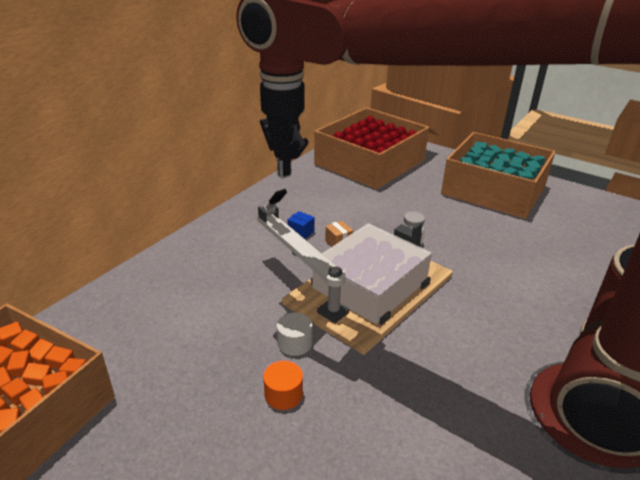

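The wrist view shows the strap level in the image, between rows 241 and 283, with the pivot at (180,265) and the hinge near (493,268). The strap is therefore parallel to the tool's y axis.

```bash
cat >> h.py <<'E'
from scipy.spatial.transform import Rotation as R
def wcam(c,pos,rv):
    T=np.eye(4);T[:3,:3]=R.from_rotvec(rv).as_matrix();T[:3,3]=pos
    return dict(K=c['K'],extrinsics=np.linalg.inv(T@c['T_tool_cam']))
E
python3 - <<'E'
from h import *
w=pickle.load(open('wrist2.pkl','rb'));c=wcam(w,[0.6166,0.0685,0.3047],[-2.571,-1.804,.001])
p=ray(c,(180,265),.126);print('pivot',p)
for a,b in(((220,241),(465,240)),((200,283),(450,282))):
    A=ray(c,a,.117);B=ray(c,b,.117);print(A,B,np.arctan2(*(B-A)[[1,0]]))
h=ray(c,(493,275),.142);print(h,np.arctan2(*(h-p)[[1,0]]),np.hypot(*(h-p)[:2]))
E
```

```text
pivot [0.49682199 0.06984538 0.126     ]
[0.53222611 0.07576195 0.117     ] [0.7204396 0.0088193 0.117    ] -0.3417206461996505
[0.50162545 0.04775669 0.117     ] [ 0.69951081 -0.02255159  0.117     ] -0.3413868738319524
[ 0.72731664 -0.01587944  0.142     ] -0.35606479625879706 0.24591976636679302
```

```bash
python3 -m inch '[{"tx":0,"ty":0,"tz":-1,"rx":0,"ry":0,"rz":0,"grip":1},{"tx":0,"ty":0,"tz":-2,"rx":0,"ry":0,"rz":0,"grip":1},{"tx":0,"ty":0,"tz":-2.7,"rx":0,"ry":0,"rz":0,"grip":1},{"tx":0,"ty":0,"tz":-3.2,"rx":0,"ry":0,"rz":0,"grip":1},{"tx":0,"ty":0,"tz":-3.7,"rx":0,"ry":0,"rz":0,"grip":1},{"tx":0,"ty":0,"tz":-3.7,"rx":0,"ry":0,"rz":0,"grip":1},{"tx":0,"ty":0,"tz":-3.7,"rx":0,"ry":0,"rz":0,"grip":1}]'
python3 snap.py 3 wrist side
python3 - <<'E'
import numpy as np
pv=np.array([.495,.068]);t0=-.343
# finger-centre positions following strap angle t (contact 29 mm off centreline, r=115)
def P(t,off=.029,r=.115):return pv+r*np.array([np.cos(t),np.sin(t)])+off*np.array([-np.sin(t),np.cos(t)])
for t in np.linspace(t0,-1.683,13):print(round(t,3),P(t).round(4),((P(t)-[.6166,.0685])/.05).round(2),'rz',round((t-t0)/np.radians(8),2))
E
```

```text
t: 2.85
tool_pos: [0.6164, 0.0647, 0.1216]
orientation: [2.574, 1.799, 0.002]
ft_force: [-0.1, 1.3, 0.3]
finger_gap: -0.0
2.85 [0.6164 0.0647 0.1216] xyaw 1.22 z [ 0.002 -0.    -1.   ] -0.0 [-0.02  0.14  1.73 -0.    1.27  0.34] [-0.1  1.3  0.3]
-0.343 [0.6131 0.0566] [-0.07 -0.24] rz 0.0
-0.455 [0.6111 0.0436] [-0.11 -0.5 ] rz -0.8
-0.566 [0.6076 0.0308] [-0.18 -0.75] rz -1.6
-0.678 [0.6028 0.0185] [-0.28 -1.  ] rz -2.4
-0.79 [0.5966 0.0068] [-0.4  -1.23] rz -3.2
-0.901 [ 0.5891 -0.0042] [-0.55 -1.45] rz -4.0
-1.013 [ 0.5805 -0.0142] [-0.72 -1.65] rz -4.8
-1.125 [ 0.5708 -0.0232] [-0.92 -1.83] rz -5.6
-1.236 [ 0.5601 -0.0311] [-1.13 -1.99] rz -6.4
-1.348 [ 0.5487 -0.0377] [-1.36 -2.12] rz -7.2
-1.46 [ 0.5366 -0.0431] [-1.6  -2.23] rz -8.0
-1.571 [ 0.5239 -0.047 ] [-1.85 -2.31] rz -8.8
-1.683 [ 0.5109 -0.0495] [-2.11 -2.36] rz -9.6
```

View pics/wrist3.png

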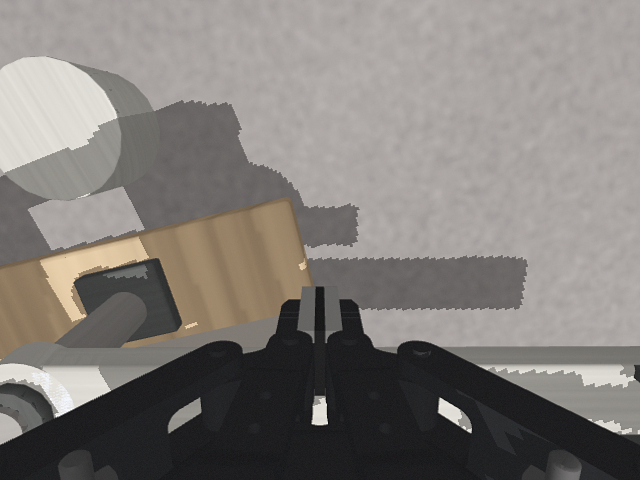

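View pics/side3.png

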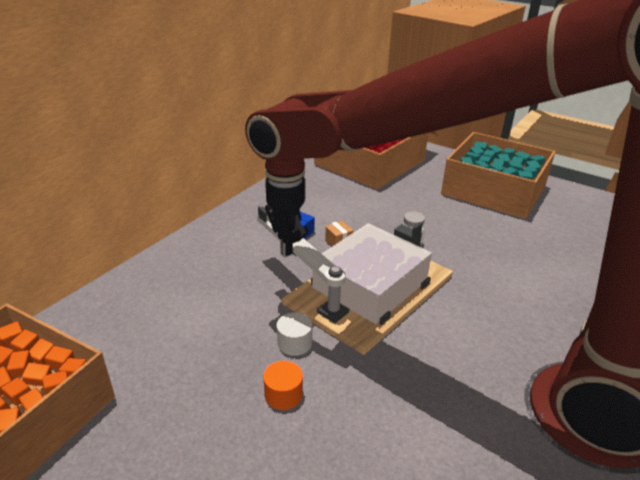

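```bash
python3 -m inch '[{"tx":-0.03,"ty":-0.1,"tz":-0.04,"rx":0,"ry":0,"rz":0,"grip":1},{"tx":-0.07,"ty":-0.24,"tz":-0.04,"rx":0,"ry":0,"rz":0,"grip":1},{"tx":-0.09,"ty":-0.37,"tz":-0.04,"rx":0,"ry":0,"rz":-0.4,"grip":1},{"tx":-0.11,"ty":-0.5,"tz":-0.04,"rx":0,"ry":0,"rz":-0.8,"grip":1},{"tx":-0.14,"ty":-0.63,"tz":-0.04,"rx":0,"ry":0,"rz":-1.2,"grip":1},{"tx":-0.18,"ty":-0.75,"tz":-0.04,"rx":0,"ry":0,"rz":-1.6,"grip":1},{"tx":-0.23,"ty":-0.88,"tz":-0.04,"rx":0,"ry":0,"rz":-2.0,"grip":1},{"tx":-0.28,"ty":-1.0,"tz":-0.04,"rx":0,"ry":0,"rz":-2.4,"grip":1},{"tx":-0.28,"ty":-1.0,"tz":-0.04,"rx":0,"ry":0,"rz":-2.4,"grip":1}]'
python3 snap.py 4 top side wrist
```

```text
t: 4.08
tool_pos: [0.6018, 0.0149, 0.1185]
orientation: [2.838, 1.346, -0.0]
ft_force: [0.9, -0.6, 0.5]
finger_gap: 0.0004
4.08 [0.6018 0.0149 0.1185] xyaw 0.886 z [ 0. -0. -1.] 0.0004 [-0.1   0.11  1.77 -0.    1.26  0.59] [ 0.9 -0.6  0.5]
```

View pics/top4.png

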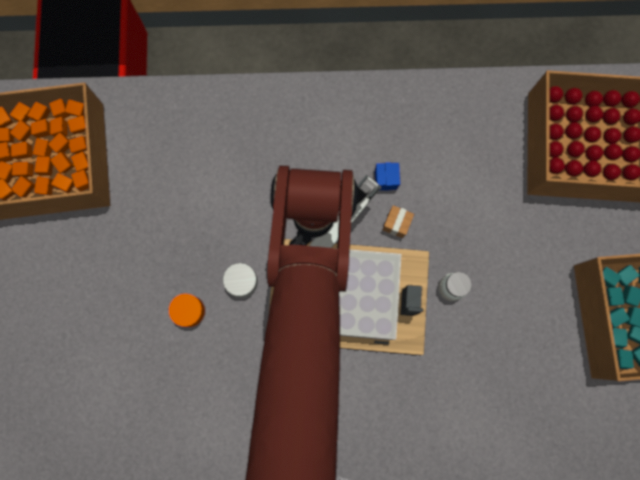

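View pics/side4.png

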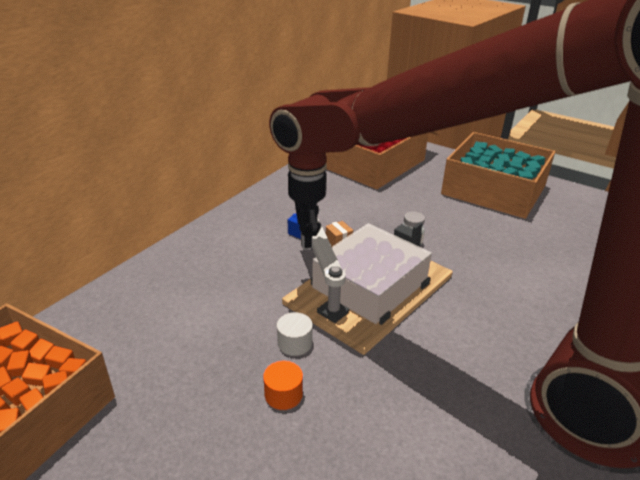

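```bash
python3 -m inch '[{"tx":-0.06,"ty":-0.12,"tz":0.02,"rx":0,"ry":0,"rz":-0.4,"grip":1},{"tx":-0.12,"ty":-0.23,"tz":0.02,"rx":0,"ry":0,"rz":-0.8,"grip":1},{"tx":-0.19,"ty":-0.34,"tz":0.02,"rx":0,"ry":0,"rz":-1.2,"grip":1},{"tx":-0.27,"ty":-0.45,"tz":0.02,"rx":0,"ry":0,"rz":-1.6,"grip":1},{"tx":-0.35,"ty":-0.55,"tz":0.02,"rx":0,"ry":0,"rz":-2,"grip":1},{"tx":-0.44,"ty":-0.65,"tz":0.02,"rx":0,"ry":0,"rz":-2.4,"grip":1},{"tx":-0.54,"ty":-0.74,"tz":0.02,"rx":0,"ry":0,"rz":-2.8,"grip":1},{"tx":-0.64,"ty":-0.83,"tz":0.02,"rx":0,"ry":0,"rz":-3.2,"grip":1},{"tx":-0.74,"ty":-0.91,"tz":0.02,"rx":0,"ry":0,"rz":-3.6,"grip":1},{"tx":-0.85,"ty":-0.99,"tz":0.02,"rx":0,"ry":0,"rz":-4,"grip":1},{"tx":-0.96,"ty":-1.06,"tz":0.02,"rx":0,"ry":0,"rz":-4.4,"grip":1},{"tx":-1.08,"ty":-1.12,"tz":0.02,"rx":0,"ry":0,"rz":-4.8,"grip":1}]'
python3 snap.py 5 wrist
```

```text
t: 5.72
tool_pos: [0.5484, -0.0402, 0.1195]
orientation: [-3.123, -0.336, -0.003]
ft_force: [2.8, 2.1, -0.2]
finger_gap: 0.0003
5.72 [ 0.5484 -0.0402  0.1195] xyaw 0.214 z [ 0.002  0.001 -1.   ] 0.0003 [-0.21 -0.01  1.9   0.    1.26  1.15] [ 2.8  2.1 -0.2]
```

View pics/wrist5.png

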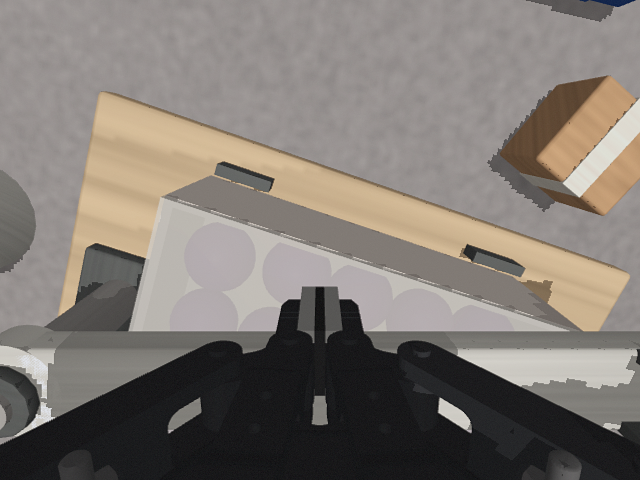

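```bash
python3 -m inch '[{"tx":-0.12,"ty":-0.06,"tz":0,"rx":0,"ry":0,"rz":-0.4,"grip":1},{"tx":-0.24,"ty":-0.11,"tz":0,"rx":0,"ry":0,"rz":-0.8,"grip":1},{"tx":-0.37,"ty":-0.15,"tz":0,"rx":0,"ry":0,"rz":-1.2,"grip":1},{"tx":-0.49,"ty":-0.19,"tz":0,"rx":0,"ry":0,"rz":-1.6,"grip":1},{"tx":-0.58,"ty":-0.21,"tz":0,"rx":0,"ry":0,"rz":-1.9,"grip":1},{"tx":-0.64,"ty":-0.22,"tz":0,"rx":0,"ry":0,"rz":-2.1,"grip":1},{"tx":-0.7,"ty":-0.23,"tz":0,"rx":0,"ry":0,"rz":-2.3,"grip":1},{"tx":-0.7,"ty":-0.23,"tz":0,"rx":0,"ry":0,"rz":-2.3,"grip":1}]'
python3 -m inch '[{"tx":-0.05,"ty":0,"tz":0,"rx":0,"ry":0,"rz":-0.1,"grip":1},{"tx":-0.05,"ty":0,"tz":0,"rx":0,"ry":0,"rz":-0.1,"grip":1}]'
python3 snap.py 6 wrist side
```

```text
t: 6.78
tool_pos: [0.5128, -0.0521, 0.1194]
orientation: [3.137, -0.165, -0.001]
ft_force: [1.4, 0.0, 0.4]
finger_gap: 0.0002
t: 7.02
tool_pos: [0.5103, -0.0522, 0.1194]
orientation: [3.135, -0.188, -0.0]
ft_force: [0.5, -0.7, 0.5]
finger_gap: 0.0005
7.03 [ 0.5103 -0.0522  0.1194] xyaw -0.12 z [-0.    -0.001 -1.   ] 0.0005 [-0.25 -0.1   1.98 -0.    1.26  1.44] [ 0.5 -0.7  0.5]
```

View pics/wrist6.png

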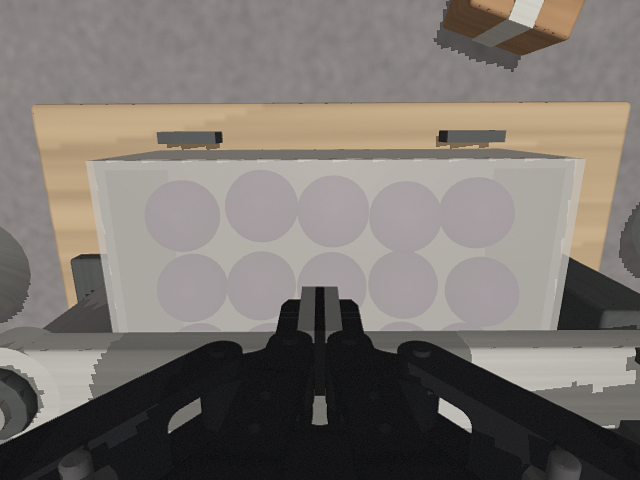

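View pics/side6.png

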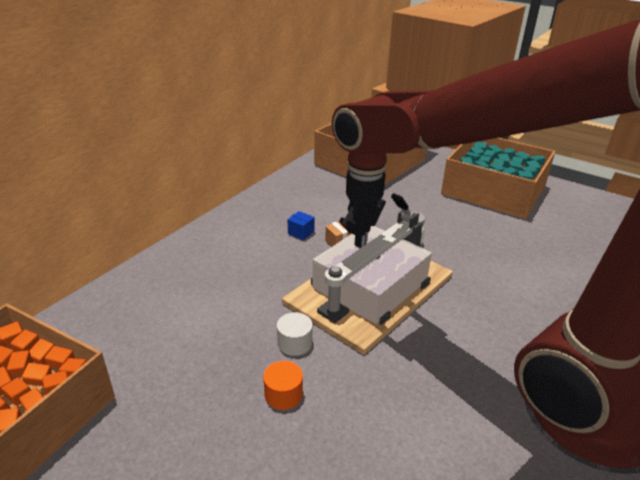

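The strap lies nearly parallel to the board. No stop force shows yet, so I'll keep pushing gently.

```bash
for i in 1; do python3 -m inch '[{"tx":-0.04,"ty":0,"tz":0,"rx":0,"ry":0,"rz":0,"grip":1},{"tx":-0.04,"ty":0,"tz":0,"rx":0,"ry":0,"rz":0,"grip":1}]'; done
python3 -m inch '[{"tx":-0.04,"ty":0,"tz":0,"rx":0,"ry":0,"rz":0,"grip":1},{"tx":-0.04,"ty":0,"tz":0,"rx":0,"ry":0,"rz":0,"grip":1}]'
```

```text
t: 7.38
tool_pos: [0.5101, -0.0522, 0.1195]
orientation: [3.136, -0.188, 0.008]
ft_force: [8.8, 0.4, -4.5]
finger_gap: -0.0001
t: 7.62
tool_pos: [0.5099, -0.0522, 0.1196]
orientation: [-3.136, 0.189, -0.017]
ft_force: [16.2, -0.3, -9.7]
finger_gap: 0.0001
```

```bash
python3 -m inch '[{"tx":0.3,"ty":0,"tz":0,"rx":0,"ry":0,"rz":0,"grip":1},{"tx":0.6,"ty":0,"tz":0.3,"rx":0,"ry":0,"rz":0,"grip":1},{"tx":0.8,"ty":0,"tz":1.3,"rx":0,"ry":0,"rz":0,"grip":1},{"tx":0.8,"ty":0,"tz":2.3,"rx":0,"ry":0,"rz":0,"grip":1},{"tx":0.8,"ty":-0.5,"tz":3.3,"rx":0,"ry":0,"rz":0,"grip":1},{"tx":0.8,"ty":-1,"tz":3.6,"rx":0,"ry":0,"rz":0,"grip":1},{"tx":0.8,"ty":-1,"tz":3.6,"rx":0,"ry":0,"rz":0,"grip":1},{"tx":0.8,"ty":-1,"tz":3.6,"rx":0,"ry":0,"rz":0,"grip":1}]'
python3 snap.py 7 wrist side top
```

```text
t: 8.62
tool_pos: [0.5459, -0.1013, 0.2977]
orientation: [-3.135, 0.188, 0.005]
ft_force: [-0.6, 0.3, -0.7]
finger_gap: -0.0003
8.62 [ 0.5459 -0.1013  0.2977] xyaw -0.12 z [-0.003  0.001 -1.   ] -0.0003 [-0.32 -0.14  1.71  0.    1.57  1.37] [-0.6  0.3 -0.7]
```

View pics/wrist7.png

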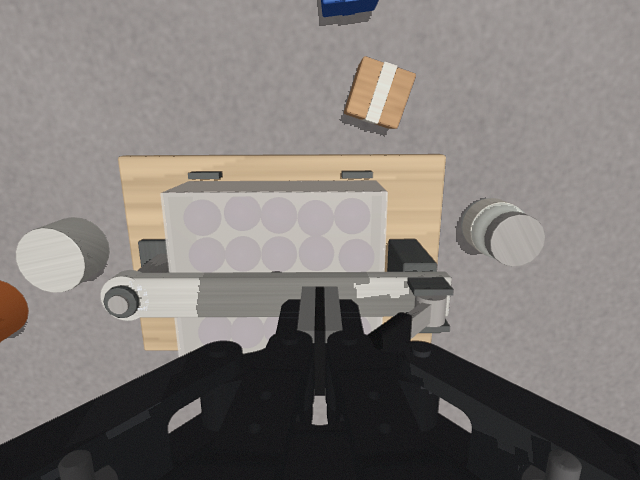

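View pics/top7.png

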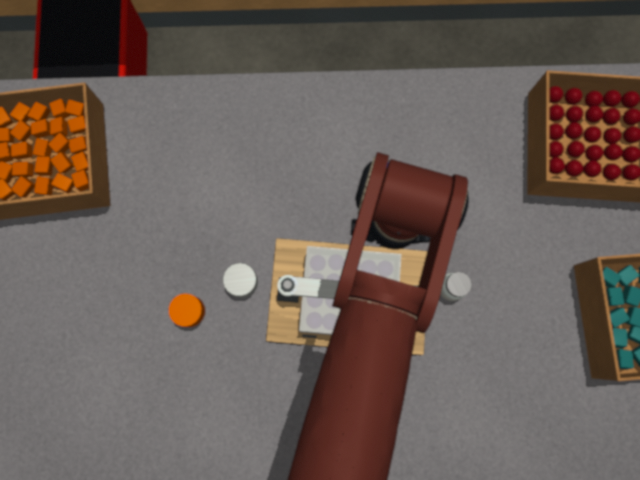

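```bash
python3 - <<'E'
from h import *
w=pickle.load(open('wrist7.pkl','rb'));c=wcam(w,[0.5459,-.1013,0.2977],[-3.135,.188,.005])
im=w['frame'][230:360,80:500,::-1];cv2.imwrite('pics/w7c.png',cv2.resize(im,None,fx=1.9,fy=1.9,interpolation=cv2.INTER_CUBIC))
p=ray(c,(120,303),.126);print('pivot',p)
h=ray(c,(430,305),.142);print('hinge',h,np.arctan2(*(h-p)[[1,0]]),np.hypot(*(h-p)[:2]))
A=ray(c,(120,156),.018);B=ray(c,(445,154),.018);print('board',np.arctan2(*(B-A)[[1,0]]))
t=-1.683;pv=np.array([.495,.068])
for r in (195,200,205,250):print(r,pv+r/1000*np.array([np.cos(t),np.sin(t)]))
E
```

```text
pivot [0.49482685 0.06805597 0.126     ]
hinge [ 0.4713599  -0.17764872  0.142     ] -1.666016264872636 0.24682278918951067
board -1.6840115600721366
195 [ 0.47316616 -0.1257738 ]
200 [ 0.47260632 -0.13074235]
205 [ 0.47204648 -0.13571091]
250 [ 0.4670079  -0.18042794]
```

View pics/w7c.png

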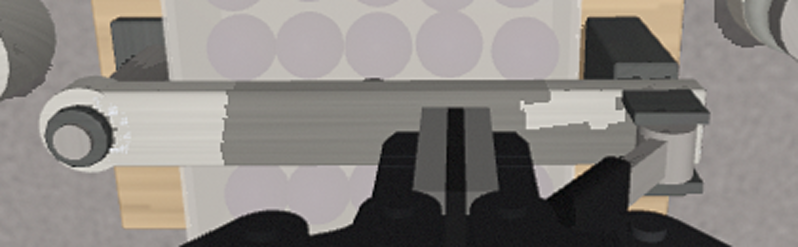

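```bash
python3 -m inch '[{"tx":-0.5,"ty":-0.23,"tz":0,"rx":0,"ry":0,"rz":0,"grip":1},{"tx":-1,"ty":-0.46,"tz":0,"rx":0,"ry":0,"rz":0,"grip":1},{"tx":-1.48,"ty":-0.69,"tz":0,"rx":0,"ry":0,"rz":0,"grip":1},{"tx":-1.48,"ty":-0.69,"tz":-0.3,"rx":0,"ry":0,"rz":0,"grip":1},{"tx":-1.48,"ty":-0.69,"tz":-0.8,"rx":0,"ry":0,"rz":0,"grip":1},{"tx":-1.48,"ty":-0.69,"tz":-1.1,"rx":0,"ry":0,"rz":0,"grip":1},{"tx":-1.48,"ty":-0.69,"tz":-1.1,"rx":0,"ry":0,"rz":0,"grip":1}]'
python3 snap.py 8 wrist side
```

```text
t: 9.65
tool_pos: [0.4718, -0.1356, 0.2419]
orientation: [-3.134, 0.187, 0.006]
ft_force: [0.3, 0.3, 0.1]
finger_gap: -0.0001
9.65 [ 0.4718 -0.1356  0.2419] xyaw -0.119 z [-0.004  0.002 -1.   ] -0.0001 [-0.43 -0.27  1.92  0.    1.5   1.26] [0.3 0.3 0.1]
```

View pics/wrist8.png

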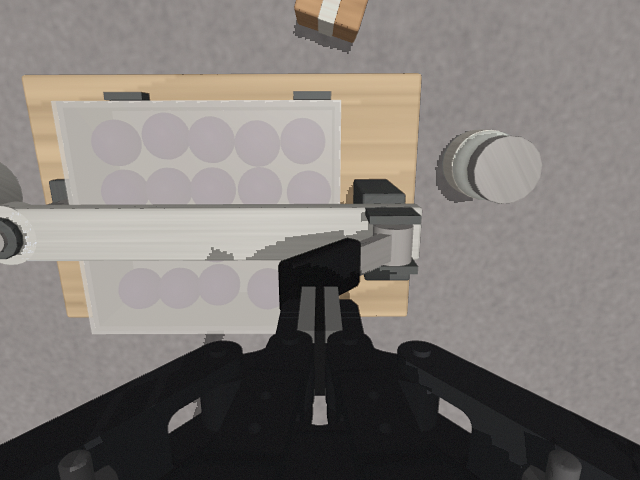

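View pics/side8.png

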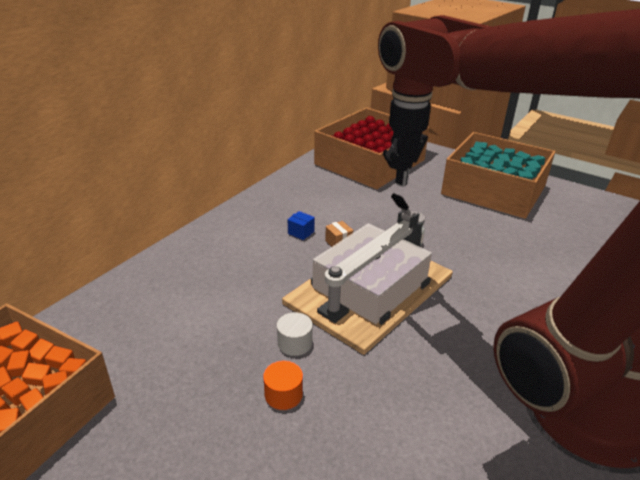

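```bash
python3 -m inch '[{"tx":0,"ty":0,"tz":-0.15,"rx":0,"ry":0,"rz":0,"grip":1},{"tx":0,"ty":0,"tz":-0.3,"rx":0,"ry":0,"rz":0,"grip":1},{"tx":0,"ty":0,"tz":-0.45,"rx":0,"ry":0,"rz":0,"grip":1},{"tx":0,"ty":0,"tz":-0.6,"rx":0,"ry":0,"rz":0,"grip":1},{"tx":0,"ty":0,"tz":-0.75,"rx":0,"ry":0,"rz":0,"grip":1},{"tx":0,"ty":0,"tz":-0.9,"rx":0,"ry":0,"rz":0,"grip":1},{"tx":0,"ty":0,"tz":-1.0,"rx":0,"ry":0,"rz":0,"grip":1},{"tx":0,"ty":0,"tz":-1.0,"rx":0,"ry":0,"rz":0,"grip":1}]'
python3 snap.py 9 side
```

```text
t: 10.75
tool_pos: [0.4722, -0.1363, 0.1936]
orientation: [-3.136, 0.188, 0.001]
ft_force: [-0.4, 0.5, -0.2]
finger_gap: -0.0
10.75 [ 0.4722 -0.1363  0.1936] xyaw -0.12 z [-0.001  0.    -1.   ] -0.0 [-0.43 -0.24  1.97  0.    1.41  1.26] [-0.4  0.5 -0.2]
```

```bash
python3 -c "
import cv2
f=cv2.imread('pics/side9.png');cv2.imwrite('pics/side9c.png',cv2.resize(f[130:330,290:490],None,fx=3,fy=3,interpolation=cv2.INTER_CUBIC))"
```

```text
(no output)
```

View pics/side9c.png

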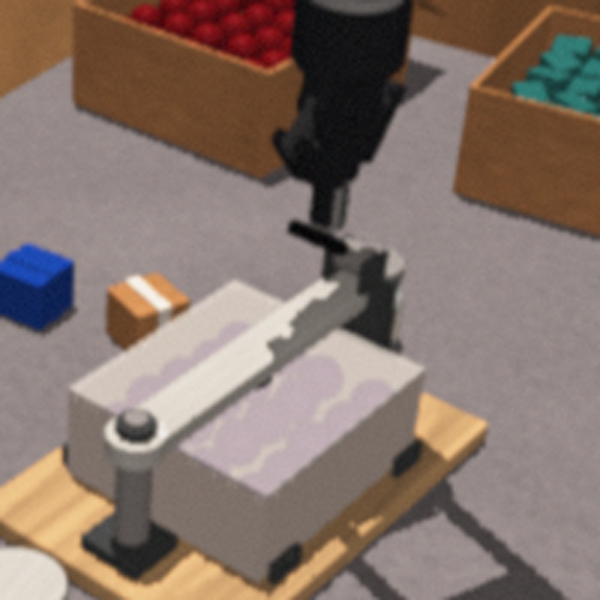

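```bash
python3 -m inch '[{"tx":0,"ty":0,"tz":-0.1,"rx":0,"ry":0,"rz":0,"grip":1},{"tx":0,"ty":0,"tz":-0.2,"rx":0,"ry":0,"rz":0,"grip":1},{"tx":0,"ty":0,"tz":-0.3,"rx":0,"ry":0,"rz":0,"grip":1},{"tx":0,"ty":0,"tz":-0.4,"rx":0,"ry":0,"rz":0,"grip":1},{"tx":0,"ty":0,"tz":-0.5,"rx":0,"ry":0,"rz":0,"grip":1},{"tx":0,"ty":0,"tz":-0.6,"rx":0,"ry":0,"rz":0,"grip":1}]'
python3 -m inch '[{"tx":0,"ty":0,"tz":-0.08,"rx":0,"ry":0,"rz":0,"grip":1},{"tx":0,"ty":0,"tz":-0.08,"rx":0,"ry":0,"rz":0,"grip":1}]'
```

```text
t: 11.55
tool_pos: [0.4725, -0.1363, 0.164]
orientation: [-3.135, 0.188, -0.0]
ft_force: [0.5, 2.0, 4.5]
finger_gap: -0.0
t: 11.8
tool_pos: [0.4719, -0.1365, 0.1594]
orientation: [3.136, -0.188, -0.002]
ft_force: [0.3, -0.9, 0.5]
finger_gap: -0.0002
```

```bash
python3 -m inch '[{"tx":0,"ty":0,"tz":-0.06,"rx":0,"ry":0,"rz":0,"grip":1},{"tx":0,"ty":0,"tz":-0.06,"rx":0,"ry":0,"rz":0,"grip":1}]'
python3 -m inch '[{"tx":0,"ty":0,"tz":-0.04,"rx":0,"ry":0,"rz":0,"grip":1},{"tx":0,"ty":0,"tz":-0.04,"rx":0,"ry":0,"rz":0,"grip":1}]'
```

```text
t: 12.05
tool_pos: [0.4721, -0.1365, 0.1568]
orientation: [3.136, -0.188, -0.001]
ft_force: [0.9, 0.9, 0.5]
finger_gap: -0.0001
t: 12.3
tool_pos: [0.4731, -0.1367, 0.1564]
orientation: [3.136, -0.188, 0.003]
ft_force: [-0.5, 2.5, 5.8]
finger_gap: 0.0
```

```bash
python3 -m inch '[{"tx":0,"ty":0,"tz":-0.05,"rx":0,"ry":0,"rz":0,"grip":1},{"tx":0,"ty":0,"tz":-0.05,"rx":0,"ry":0,"rz":0,"grip":1}]'
```

```text
t: 12.55
tool_pos: [0.4746, -0.1369, 0.1562]
orientation: [3.135, -0.188, 0.009]
ft_force: [-0.2, 3.0, 11.5]
finger_gap: 0.0001
```

```bash
python3 -m inch '[{"tx":0,"ty":0,"tz":0.5,"rx":0,"ry":0,"rz":0,"grip":1},{"tx":0,"ty":0,"tz":1.3,"rx":0,"ry":0,"rz":0,"grip":1},{"tx":0.5,"ty":0.5,"tz":2.2,"rx":0,"ry":0,"rz":0,"grip":1},{"tx":1.5,"ty":0.9,"tz":3,"rx":0,"ry":0,"rz":0,"grip":1},{"tx":2.4,"ty":0.9,"tz":3,"rx":0,"ry":0,"rz":0,"grip":1},{"tx":2.4,"ty":0.9,"tz":3,"rx":0,"ry":0,"rz":0,"grip":1},{"tx":2.4,"ty":0.9,"tz":3,"rx":0,"ry":0,"rz":0,"grip":1},{"tx":2.4,"ty":0.9,"tz":3,"rx":0,"ry":0,"rz":0,"grip":1}]'
python3 snap.py 10 wrist side
python3 -c "
import cv2
f=cv2.imread('pics/side10.png');cv2.imwrite('pics/side10c.png',cv2.resize(f[130:330,290:490],None,fx=3,fy=3,interpolation=cv2.INTER_CUBIC))"
```

```text
t: 13.55
tool_pos: [0.5915, -0.0917, 0.3025]
orientation: [3.136, -0.189, -0.001]
ft_force: [0.2, -0.1, -0.8]
finger_gap: 0.0003
13.55 [ 0.5915 -0.0917  0.3025] xyaw -0.12 z [-0.001 -0.    -1.   ] 0.0003 [-0.28 -0.04  1.61 -0.    1.57  1.41] [ 0.2 -0.1 -0.8]
```

View pics/wrist10.png

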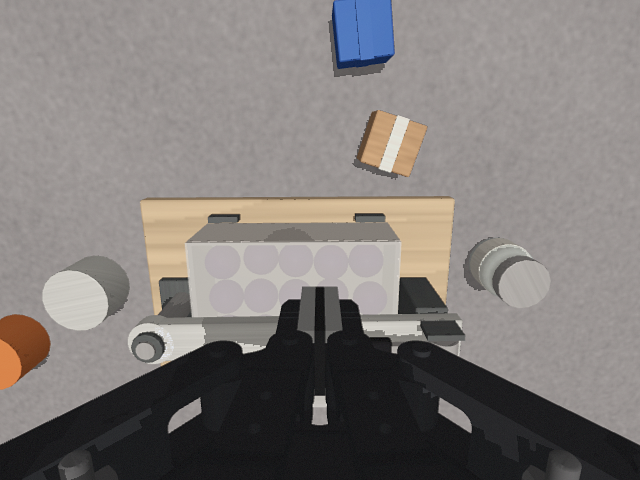

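View pics/side10c.png

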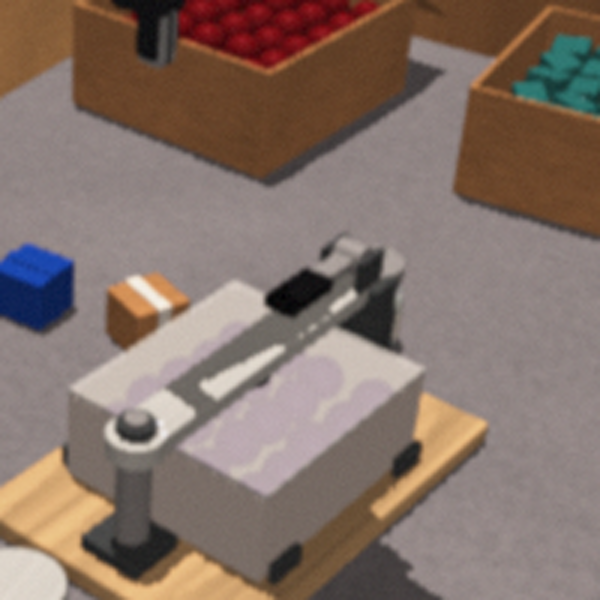

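```bash
python3 -m inch '[{"tx":-0.6,"ty":-1,"tz":0,"rx":0,"ry":0,"rz":0,"grip":1},{"tx":-1.3,"ty":-2,"tz":0,"rx":0,"ry":0,"rz":0,"grip":1},{"tx":-2,"ty":-3,"tz":0,"rx":0,"ry":0,"rz":0,"grip":1},{"tx":-2.7,"ty":-4,"tz":0,"rx":0,"ry":0,"rz":0,"grip":1},{"tx":-3.4,"ty":-5,"tz":0,"rx":0,"ry":0,"rz":0,"grip":1},{"tx":-4,"ty":-6,"tz":0,"rx":0,"ry":0,"rz":0,"grip":1},{"tx":-4.7,"ty":-7,"tz":0,"rx":0,"ry":0,"rz":0,"grip":1},{"tx":-5.4,"ty":-8,"tz":0,"rx":0,"ry":0,"rz":0,"grip":1},{"tx":-6,"ty":-9,"tz":0,"rx":0,"ry":0,"rz":0,"grip":1},{"tx":-6,"ty":-9,"tz":0,"rx":0,"ry":0,"rz":0,"grip":1},{"tx":-6,"ty":-9,"tz":0,"rx":0,"ry":0,"rz":0,"grip":1}]'
python3 snap.py 11 top side
python3 -c "
import cv2
f=cv2.imread('pics/top11.png');cv2.imwrite('pics/top11c.png',cv2.resize(f[140:365,260:480],None,fx=2.6,fy=2.6,interpolation=cv2.INTER_CUBIC))
a=cv2.imread('pics/top0.png');cv2.imwrite('pics/d.png',cv2.absdiff(a,f)[140:365,200:480]*2)"
```

```text
t: 15.02
tool_pos: [0.2921, -0.5412, 0.3029]
orientation: [-3.136, 0.189, -0.0]
ft_force: [0.1, -0.0, 0.2]
finger_gap: 0.0001
15.03 [ 0.2921 -0.5412  0.3029] xyaw -0.12 z [ 0.  0. -1.] 0.0001 [-1.2   0.    1.57  0.    1.57  0.49] [ 0.1 -0.   0.2]
```

View pics/top11c.png

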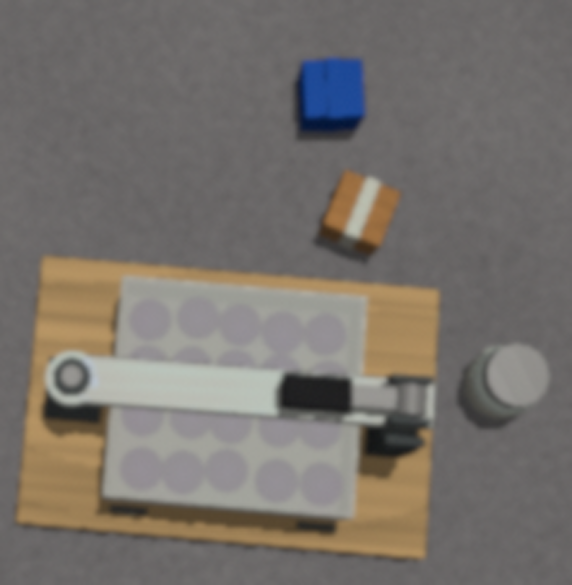

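View pics/d.png

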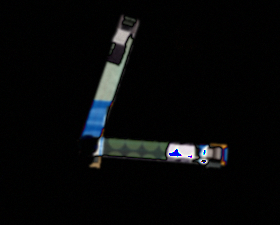

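Only the strap and lever differ from the first picture. I'll check the strap angle and the lever's level numerically.

```bash
python3 - <<'E'
from h import *
t=pickle.load(open('top11.pkl','rb'));s=pickle.load(open('side11.pkl','rb'))
A=t['frame'].copy();B=s['frame'].copy();pv=np.array([.4945,.0675])
f=8
def up(im,x0,y0,w,h):return cv2.resize(im[y0:y0+h,x0:x0+w,::-1],None,fx=f,fy=f,interpolation=cv2.INTER_CUBIC)
def draw(U,c,x0,y0,th,phi,col):
    d=np.array([np.cos(th),np.sin(th)]);n=np.array([-d[1],d[0]])
    P=lambda r,o,z:tuple(int(v) for v in ((proj(c,[*(pv+r*d+o*n),z])-[x0-.5,y0-.5])*f))
    for o in(-.018,.018):cv2.line(U,P(.03,o,.117),P(.272,o,.117),col,1)
    for o in(-.013,.013):
        L=[P(.25-a*np.cos(phi)+.007*np.sin(phi),o,.135+a*np.sin(phi)+.007*np.cos(phi)) for a in(.043,.095)]
        cv2.line(U,*L,(0,255,255) if col[1] else (255,0,255),1)
U=up(A,330,255,100,65);V=up(A,280,255,100,65)
for I,x in((U,330),(V,280)):
    draw(I,t,x,255,-1.683,0,(0,255,0));draw(I,t,x,255,-1.663,0.08,(0,0,255))
cv2.imwrite('pics/u.png',U);cv2.imwrite('pics/v.png',V)
W=up(B,360,195,75,60);draw(W,s,360,195,-1.683,0,(0,255,0));draw(W,s,360,195,-1.663,.08,(0,0,255));cv2.imwrite('pics/w.png',W)
E
```

```text
(no output)
```

View pics/u.png

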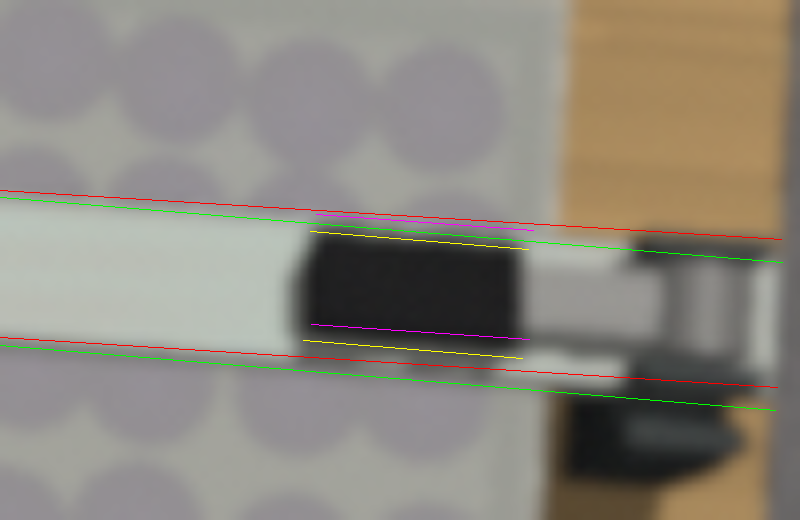

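View pics/w.png

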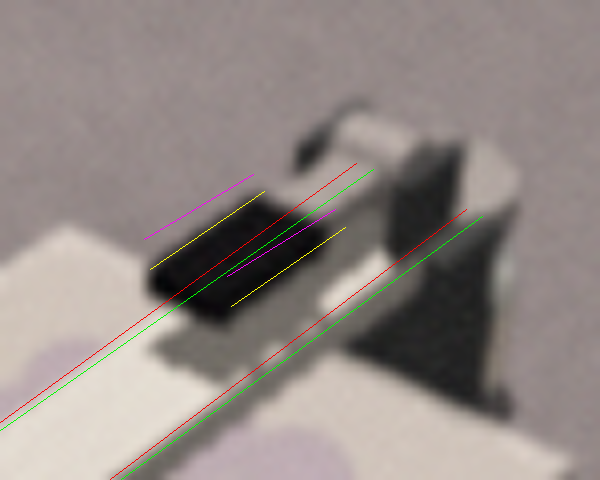

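View pics/v.png

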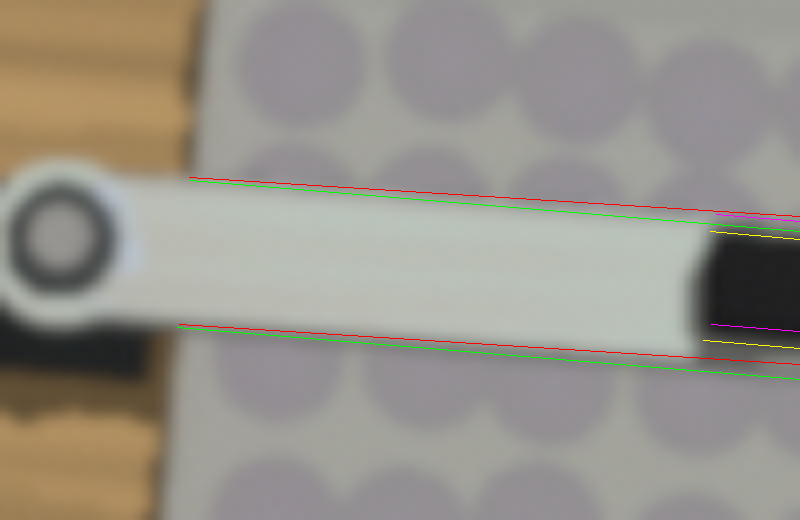

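The lever is level and within error of fully down. The strap images about 0.01 rad short of the predicted stop. The tool slid 2.5 mm in +x during the press, so friction may have dragged the strap slightly off its stop. I'll check by touching it again at the push point.

```bash
python3 -m inch '[{"tx":0.5,"ty":1,"tz":0,"rx":0,"ry":0,"rz":0,"grip":1},{"tx":1,"ty":2,"tz":0,"rx":0,"ry":0,"rz":0,"grip":1},{"tx":1.6,"ty":3,"tz":0,"rx":0,"ry":0,"rz":0,"grip":1},{"tx":2.1,"ty":4,"tz":0,"rx":0,"ry":0,"rz":0,"grip":1},{"tx":2.6,"ty":5,"tz":0,"rx":0,"ry":0,"rz":0,"grip":1},{"tx":3.1,"ty":6,"tz":0,"rx":0,"ry":0,"rz":0,"grip":1},{"tx":3.7,"ty":7,"tz":0,"rx":0,"ry":0,"rz":0,"grip":1},{"tx":4.2,"ty":8,"tz":0,"rx":0,"ry":0,"rz":0,"grip":1},{"tx":4.7,"ty":9,"tz":0,"rx":0,"ry":0,"rz":0,"grip":1},{"tx":5.1,"ty":9.8,"tz":0,"rx":0,"ry":0,"rz":0,"grip":1},{"tx":5.1,"ty":9.8,"tz":0,"rx":0,"ry":0,"rz":0,"grip":1},{"tx":5.1,"ty":9.8,"tz":0,"rx":0,"ry":0,"rz":0,"grip":1}]'
python3 snap.py 12 wrist
```

```text
t: 16.62
tool_pos: [0.547, -0.0508, 0.303]
orientation: [3.136, -0.185, 0.0]
ft_force: [0.5, -0.2, -0.3]
finger_gap: 0.0002
16.62 [ 0.547  -0.0508  0.303 ] xyaw -0.118 z [ 0. -0. -1.] 0.0002 [-0.23 -0.16  1.72 -0.    1.58  1.46] [ 0.5 -0.2 -0.3]
```

```bash
python3 -c "
import cv2
f=cv2.imread('pics/wrist12.png');cv2.imwrite('pics/wrist12c.png',cv2.resize(f[200:400,80:560],None,fx=1.66,fy=1.66,interpolation=cv2.INTER_CUBIC))"
```

```text
(no output)
```

View pics/wrist12c.png

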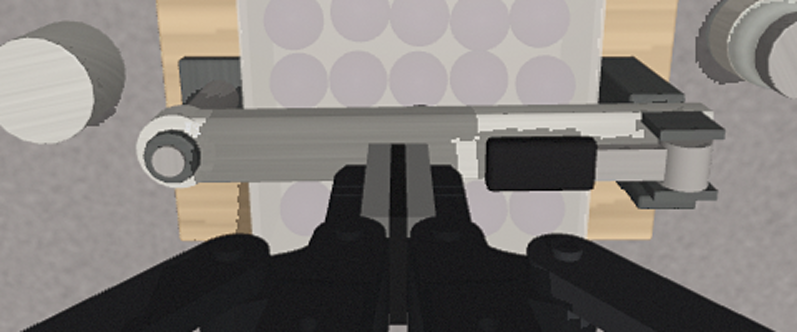

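```bash
python3 -m inch '[{"tx":0,"ty":0,"tz":-1,"rx":0,"ry":0,"rz":0,"grip":1},{"tx":0,"ty":0,"tz":-2,"rx":0,"ry":0,"rz":0,"grip":1},{"tx":0,"ty":0,"tz":-2.8,"rx":0,"ry":0,"rz":0,"grip":1},{"tx":0,"ty":0,"tz":-3.4,"rx":0,"ry":0,"rz":0,"grip":1},{"tx":0,"ty":0,"tz":-3.66,"rx":0,"ry":0,"rz":0,"grip":1},{"tx":-0.3,"ty":0,"tz":-3.66,"rx":0,"ry":0,"rz":0,"grip":1},{"tx":-0.5,"ty":0,"tz":-3.66,"rx":0,"ry":0,"rz":0,"grip":1},{"tx":-0.62,"ty":0,"tz":-3.66,"rx":0,"ry":0,"rz":0,"grip":1},{"tx":-0.62,"ty":0,"tz":-3.66,"rx":0,"ry":0,"rz":0,"grip":1}]'
python3 -m inch '[{"tx":-0.04,"ty":0,"tz":0,"rx":0,"ry":0,"rz":0,"grip":1},{"tx":-0.08,"ty":0,"tz":0,"rx":0,"ry":0,"rz":0,"grip":1},{"tx":-0.08,"ty":0,"tz":0,"rx":0,"ry":0,"rz":0,"grip":1}]'
```

```text
t: 17.8
tool_pos: [0.5165, -0.0516, 0.1208]
orientation: [3.136, -0.188, 0.003]
ft_force: [-0.3, 0.2, 0.9]
finger_gap: -0.0001
t: 18.18
tool_pos: [0.5124, -0.0515, 0.1197]
orientation: [-3.136, 0.188, 0.0]
ft_force: [0.4, 0.6, -0.4]
finger_gap: -0.0003
```

```bash
python3 -m inch '[{"tx":-0.03,"ty":0,"tz":0,"rx":0,"ry":0,"rz":0,"grip":1},{"tx":-0.03,"ty":0,"tz":0,"rx":0,"ry":0,"rz":0,"grip":1}]'
python3 -m inch '[{"tx":-0.03,"ty":0,"tz":0,"rx":0,"ry":0,"rz":0,"grip":1},{"tx":-0.03,"ty":0,"tz":0,"rx":0,"ry":0,"rz":0,"grip":1}]'
python3 -m inch '[{"tx":-0.03,"ty":0,"tz":0,"rx":0,"ry":0,"rz":0,"grip":1},{"tx":-0.03,"ty":0,"tz":0,"rx":0,"ry":0,"rz":0,"grip":1}]'
```

```text
t: 18.42
tool_pos: [0.5112, -0.0515, 0.1198]
orientation: [-3.136, 0.188, -0.001]
ft_force: [1.6, 0.1, -1.2]
finger_gap: -0.0002
t: 18.68
tool_pos: [0.5102, -0.0516, 0.12]
orientation: [-3.136, 0.188, -0.004]
ft_force: [5.4, 0.4, -3.5]
finger_gap: 0.0002
t: 18.92
tool_pos: [0.5101, -0.0516, 0.1201]
orientation: [-3.136, 0.188, -0.011]
ft_force: [10.5, -1.5, -7.2]
finger_gap: 0.0002
```

```bash
python3 -m inch '[{"tx":0.3,"ty":0,"tz":0,"rx":0,"ry":0,"rz":0,"grip":1},{"tx":0.7,"ty":0,"tz":0.3,"rx":0,"ry":0,"rz":0,"grip":1},{"tx":0.8,"ty":0,"tz":1.3,"rx":0,"ry":0,"rz":0,"grip":1},{"tx":0.8,"ty":0,"tz":2.3,"rx":0,"ry":0,"rz":0,"grip":1},{"tx":0.8,"ty":0,"tz":3.6,"rx":0,"ry":0,"rz":0,"grip":1},{"tx":0.8,"ty":0,"tz":3.6,"rx":0,"ry":0,"rz":0,"grip":1}]'
python3 -m inch '[{"tx":-0.6,"ty":-1,"tz":0,"rx":0,"ry":0,"rz":0,"grip":1},{"tx":-1.2,"ty":-2,"tz":0,"rx":0,"ry":0,"rz":0,"grip":1},{"tx":-1.7,"ty":-3,"tz":0,"rx":0,"ry":0,"rz":0,"grip":1},{"tx":-2.2,"ty":-4,"tz":0,"rx":0,"ry":0,"rz":0,"grip":1},{"tx":-2.8,"ty":-5,"tz":0,"rx":0,"ry":0,"rz":0,"grip":1},{"tx":-3.3,"ty":-6,"tz":0,"rx":0,"ry":0,"rz":0,"grip":1},{"tx":-3.8,"ty":-7,"tz":0,"rx":0,"ry":0,"rz":0,"grip":1},{"tx":-4.4,"ty":-8,"tz":0,"rx":0,"ry":0,"rz":0,"grip":1},{"tx":-5,"ty":-9,"tz":0,"rx":0,"ry":0,"rz":0,"grip":1},{"tx":-5.1,"ty":-9.8,"tz":0,"rx":0,"ry":0,"rz":0,"grip":1},{"tx":-5.1,"ty":-9.8,"tz":0,"rx":0,"ry":0,"rz":0,"grip":1},{"tx":-5.1,"ty":-9.8,"tz":0,"rx":0,"ry":0,"rz":0,"grip":1}]'
python3 snap.py 13 top side
python3 - <<'E'
from h import *
t=pickle.load(open('top13.pkl','rb'));o=pickle.load(open('top11.pkl','rb'));z=pickle.load(open('top0.pkl','rb'))
f=6
a=[cv2.resize(c['frame'][255:305,280:413,::-1],None,fx=f,fy=f,interpolation=cv2.INTER_CUBIC) for c in(o,t)]
cv2.imwrite('pics/cmp.png',np.vstack(a)[:600,:798])
d=cv2.absdiff(t['frame'],z['frame']).max(2);d[:,:]=np.where(d>25,255,0)
ys,xs=np.nonzero(d[100:380]);print(xs.min(),xs.max(),ys.min()+100,ys.max()+100)
cv2.imwrite('pics/d13.png',d)
# strap edges: column-wise subpixel position of top/bottom edges
for c in(o,t):
    g=c['frame'].astype(float).mean(2);P=[[],[]]
    for x in range(305,360,3):
        col=np.diff(cv2.GaussianBlur(g,(1,3),0)[265:310,x])
        P[0].append([x,265])if 0 else None
    
E
```

```text
t: 19.68
tool_pos: [0.5505, -0.0521, 0.3072]
orientation: [3.134, -0.188, 0.016]
ft_force: [0.6, -0.1, 0.3]
finger_gap: -0.0002
t: 21.18
tool_pos: [0.293, -0.5408, 0.2986]
orientation: [-3.133, 0.188, 0.002]
ft_force: [0.1, -0.2, -0.1]
finger_gap: 0.0002
21.18 [ 0.293  -0.5408  0.2986] xyaw -0.12 z [-0.001  0.003 -1.   ] 0.0002 [-1.2   0.01  1.57  0.    1.57  0.5 ] [ 0.1 -0.2 -0.1]
281 427 156 307
```

View pics/cmp.png

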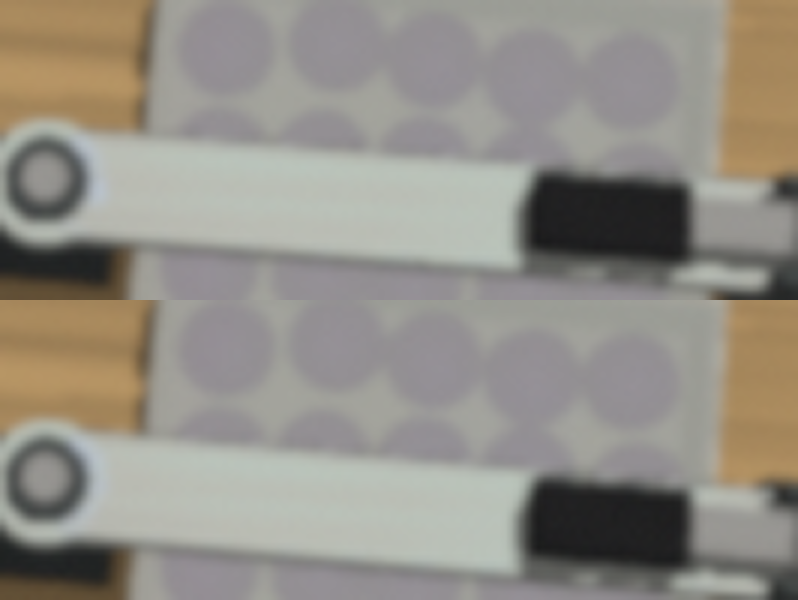

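View pics/side13.png

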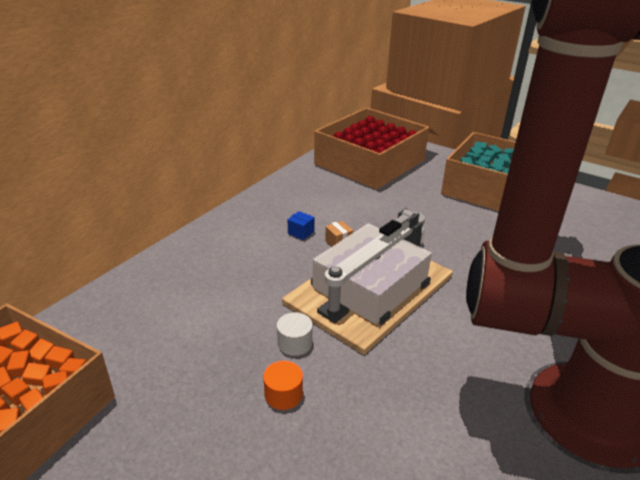

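View pics/d13.png

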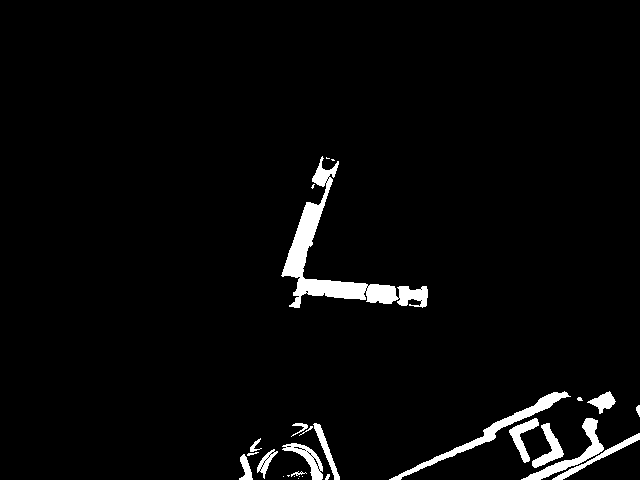

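The difference image shows that only the strap, the lever and the robot changed. The second push brought the strap the last roughly 1 mm back to its stop, and the lever is level.

```bash
python3 -c "
from plant import ctrl;print(ctrl.job_done())"
```

```text
the job is handed in; nothing more can be done
None
```

The tray is clamped: the strap lies across the lid against its stop and the cam lever is fully down. I handed the job in at about 21 s of the 53 s allowed.

- **Strap:** I swept it round with the closed fingers until it met the stop. The push force rose to 16 N with no further movement.
- **Lever:** I then pressed it down until it stopped moving, at 11.5 N with the fingertips 142 mm above the table. The side view shows it level.
- **One thing that disagreed:** after the lever press, the pictures showed the strap about 0.01 rad (1 to 2 mm at the lever) off its stop. Friction during the press had probably dragged it. So the strap's last small movement came after the lever was down. I pushed it back until it met the same stop position at about 10 N, and did not press the lever again.
- **Last checks:** comparing the first and last overhead pictures, only the strap, lever and robot changed. The tray, jar, tin and gift carton stand where they were. The arm is clear of everything.

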